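# One valve ball into the cup with the one-ball scoop

## Robot

A 6-joint arm with a two-finger parallel gripper is mounted at the origin on the work surface. World frame = base frame: x ahead of the robot, y to its left, z up, the work surface at z = 0. Lengths are in m, angles in rad, forces in N, time in s.
With the tool pointing down it reaches from about 0.375 to 0.975 m from the base axis. Payload 3.8 kg.
Tool frame: the origin (TCP) lies midway between the tips of the shut fingers; the grasp point (between the pads) lies 19 mm behind it; z points along the fingers, y is the direction in which the jaws open and shut (so a half turn about z gives the same grasp; the last joint's range is limited). The gripper opens to 85 mm and grips with 20 to 120 N. Pads are 22 mm wide; open, the fingers measure 114 mm over their backs; the gripper's body (76 mm by 85 mm) begins 54 mm behind the grasp point. The pads swing forward as they close: fully open they stand 13 mm farther back than shut.
Start: joints at [-1.208, 0.264, 1.604, -0, 1.274, -0.037], TCP at [0.263, -0.622, 0.231] pointing down, gripper open.
Joint ranges: [-2.63, 2.63], [-0.94, 2.18], [0.31, 2.57], [-1.31, 4.45], [0, 2.66], [-2.55, 2.55]. Speed limits (rad/s): [2.57, 2.57, 3.14, 3.14, 3.14, 3.14].

## Interface

Orientations are given as a rotation vector (axis times angle).
In Python, from workcell import bot gives the robot as it stands. The module is installed in compiled form; this text tells all that it offers.
- The arm moves only by the tool play_rows, never from a script. Its argument "series" is a list of rows, each an object with "translation": the shift along the tool's x, y, z in m, a list of three; "spin": the turn about the tool's z in units of 5 degrees (1.0 is 5 degrees). In form: [{"translation": [dx, dy, dz], "spin": spin}, ...]. A call has 1 to 5 rows; each row shifts and turns the commanded pose from where the row before left it, along the tool's axes as they then stand; what a row does not reach is not made up. A row lasts 1/10 s, in which the tool goes at most 50 mm and 8.59 degrees, less where a joint would pass 70% of its speed; a pose out of reach is approached as far as the arm can. A call is refused whole if a number of a shift passes 0.05 or a number of a turn 1, either way. A call with a gripper value outside its range is refused whole. "jaw" is the gripper's target within -1 to 1 (fully open at 1, half-way at 0, shut at -1), set as the call begins (left out, the last holds). The fingers move at their own pace and stop on an object; "force" is the grip in N (left out, the last holds). Time passes only in rows, so rows that do not move let the fingers close. It gives the time, the measured TCP pose, the force and the opening at its end, in the units of the state.
- bot.read_state(): the state, without advancing time (a new reading comes with each control period).
- bot.read_camera(name): name is "scene" or "top"; returns the picture (420x560x3 uint8, blue, green, red); there is no depth.
- bot.get_calibration(name): a dict with "fov_y" (degrees; the focal length in pixels is half the picture's height over the tangent of half this angle, whatever the lens; pixels are square), "cx", "cy" (the principal point, pixels), "k1" (the pictures are not rectified: a ray, as slopes to the right and down, at radius r is drawn at 1 + k1 r^2 times it, then the intrinsics apply), "R" (3x3) and "t" (3): a world point X has camera coordinates R X + t. Camera axes: x right, y down, z forward; pixel columns grow to the right and rows downward; lengths in m; the calibration is good to about 2 mm. A picture is of the moment at which its call begins. get_calibration takes no time and is no camera call.
- bot.finish_job(): hands the job in, once; it reports no verdict.
The state is a dict: "time": time; "q": joint angles; "joint_vel": joint speeds; "joint_torque": joint torques, N m; "tool_pos": TCP position; "tcp_rot": TCP orientation; "wrist_force": force on the tool from outside, world axes, zero at the start; "torque": the same for the moment, N m; "width": opening from 0.0 (shut) to 1.0 (fully open).
Only numpy, scipy, OpenCV 4.12 (cv2) and the standard library are available. Lean on these libraries where they do the work, as an engineer would, in place of code of your own. Each camera call takes 0.05 s, during which the arm holds its last target. There are 200 camera calls.

## Task

Take the small scoop by its upright wooden handle, scoop one steel valve ball out of the wooden trough with it and tip that ball into the white ceramic cup, leaving the other ball in the trough and the cup standing where it is. Do not touch the balls with the gripper. Finally stand the scoop upright on the bare bench and let go of it.

Things in the scene. Friction and masses are not known exactly. Their poses are not given: they have to be found in the camera images.
- scoop_mid (a point): Scoop, standing free, 90 g: square wooden handle 16 mm wide, 120 mm tall, on the rear of a 38 mm wide open-fronted steel pan. Point: on the handle's axis, 60 mm above the underside; z up, x to the pan's nose. Forward of the axis: foot from -20 mm, pocket back wall 10, pocket (24 wide, walls 16 high) floor rising to a 5.5 mm high crest at 28, ramp down to the 1.6 mm thick nose edge at 40.
- trough: Fixed open wooden trough, inside 160 x 64 mm, walls 6 mm thick, 24 mm high, the end wall by the balls 40. Origin: centre of its underside, on the bench; x runs to the balls' end (end wall inside at x = +80 mm), z up. Floor 8 mm above the bench on the centre line, rising 4 degrees to both sides, so balls stay at y = 0; a level scoop in it rests with its underside about 9.5 mm above the bench.
- ball_a_center (a point): Centre of the slippery steel ball nearer the trough's middle, 20 mm, 33 g, free to roll. The scoop's ramp pushed under it lifts it over the crest once the other ball and the end wall back it (handle axis then about 54 mm from the end wall). In the pocket its centre is 20 mm ahead of the handle's axis, 14 mm above the underside; nose down 12 degrees it starts to roll out, 35 empties.
- ball_b_center (a point): Centre of the second, equal steel ball, next to the trough's end wall, beyond the first. Pressed between the scoop's nose and the end wall it can wedge and be carried up when the scoop is lifted: drawing the scoop back 15 to 20 mm first frees it, the ball in the pocket stays.
- cup_mid (a point): White ceramic cup without handle, loose, standing on the bench: mouth 90 mm across, 62 mm high, wall 4 mm. The point lies on its axis, 31 mm above its underside.
Things that resemble listed ones, but are neither listed nor needed, are in the scene too. What is shaped like the part that bears scoop_mid but black is not meant. What is shaped like the trough but turquoise is not meant.

How it is judged:
By the outcome, as a careful person would: the job done as asked, in the order asked, and still so for the second after the job is handed in, with the robot touching nothing.
It also fails if it takes over 72 s, if anything falls off the work surface, if the arm or the gripper's body presses on something with over 40 N, if the wrist force passes 120 N, or if a joint passes its speed limit or range.

## Working session

There is one attempt and no reset: what is moved stays moved. The work goes in short steps, Python scripts to look and compute and a tool call to move; the robot and the scene stay as the last step left them, time stands still between calls to the robot, and variables do not carry over. Pictures are saved under pics/ and viewed, about 8 in all and at most 12, crops included, and the job is handed in when it is done.

Besides the shell and the picture viewer there is one more tool, called by a JSON object that holds its "op" and its "data". play_rows: Moves the arm, as the interface text tells. Its arguments: {"type":"object","properties":{"series":{"type":"array","items":{"type":"object","properties":{"translation":{"type":"array","items":{"type":"number"}},"spin":{"type":"number"}}}},"jaw":{"type":"number"},"force":{"type":"number"}},"required":["series"]}

```bash
mkdir -p pics; cat > h.py <<'E'
import numpy as np, cv2
from workcell import bot
def K(n):
    c=bot.get_calibration(n); f=210/np.tan(np.radians(c["fov_y"])/2)
    return c,f,np.array(c["R"]),np.array(c["t"])
def ray(n,u,v):
    c,f,R,t=K(n); p=np.array([[[u,v]]],float)
    M=np.array([[f,0,c["cx"]],[0,f,c["cy"]],[0,0,1]])
    s=cv2.undistortPoints(p,M,np.array([c["k1"],0,0,0.]))[0,0]
    return -R.T@t, R.T@np.array([s[0],s[1],1])
def onz(n,u,v,z):
    o,d=ray(n,u,v); return o+d*(z-o[2])/d[2]
def proj(n,X):
    c,f,R,t=K(n); M=np.array([[f,0,c["cx"]],[0,f,c["cy"]],[0,0,1]])
    return cv2.projectPoints(np.array(X,float).reshape(-1,3),cv2.Rodrigues(R)[0],t,M,np.array([c["k1"],0,0,0.]))[0][:,0]
def shot(n,tag):
    im=bot.read_camera(n); cv2.imwrite(f"pics/{tag}.png",im); return im
E
python3 - <<'E'
from h import *
a=shot("scene","s0");b=shot("top","t0")
for n in("scene","top"):
    c=bot.get_calibration(n);print(n,c["fov_y"],c["cx"],c["cy"],c["k1"],ray(n,280,210))
print(bot.read_state())
E
```

```text
scene 45.609467268590734 280.43191853726546 205.57029476672622 -0.0559714163525227 (array([ 0.78613472, -0.56554942,  0.70337213]), array([-0.39821516,  0.60962899, -0.68546086]))
top 55.260443457345 271.5598209965362 207.77732724104447 -0.09003889535954404 (array([ 0.28388008, -0.01187191,  0.77916516]), array([ 0.20516331,  0.01313158, -0.97888147]))
{'time': 0.1, 'q': array([-1.20789236e+00,  2.64686037e-01,  1.60526237e+00, -3.09246825e-05,
        1.27370471e+00, -3.68830718e-02]), 'joint_vel': array([ 0.00053638, -0.00143401, -0.00356945, -0.00070254,  0.00253573,
        0.00054832]), 'joint_torque': array([ 4.19420667e-04, -5.16709256e+01, -3.68589914e+01, -4.20456288e-06,
        6.30129478e-03, -9.75200805e-06]), 'tool_pos': array([ 0.26248492, -0.62114196,  0.23006752]), 'tcp_rot': array([-3.07704555e+00, -6.23421460e-01,  5.70711938e-04]), 'wrist_force': array([-0.10455923,  0.34714283, -0.37805126]), 'torque': array([0.03021726, 0.00220515, 0.03478719]), 'width': 1.000492322808689}
```

View pics/s0.png

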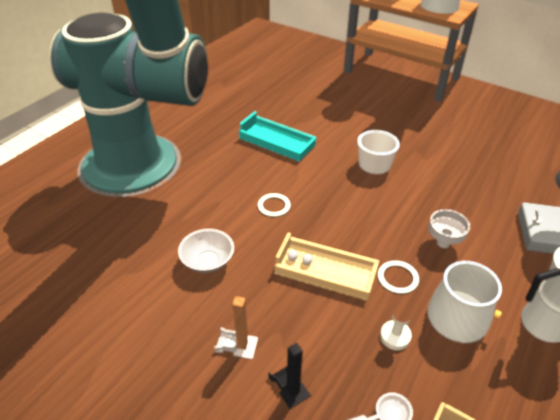

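View pics/t0.png

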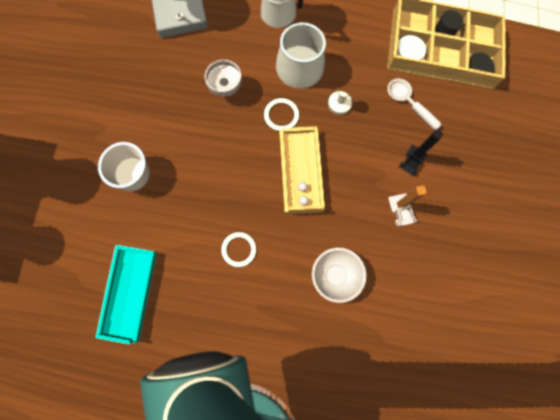

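```bash
python3 - <<'E'
from h import *
a=cv2.imread("pics/s0.png");b=cv2.imread("pics/t0.png")
def crop(im,x,y,w,h): return cv2.resize(im[y:y+h,x:x+w],(400,300),interpolation=cv2.INTER_CUBIC)
m=np.vstack([np.hstack([crop(a,200,290,80,60+0),crop(b,380,175,60,45+0)*1]),np.hstack([crop(b,260,125,120,90),crop(b,90,135,80,60)])])
m[:300,:400]=crop(a,195,292,90,68)
cv2.imwrite("pics/c0.png",m)
for n,im in(("scene",a),("top",b)):
    hsv=cv2.cvtColor(im,cv2.COLOR_BGR2HSV)
    # cups: light & unsaturated
    w=((hsv[...,1]<70)&(hsv[...,2]>130)).astype(np.uint8)
    k,l,s,c=cv2.connectedComponentsWithStats(w)
    for i in range(1,k):
        if s[i,4]>60: print(n,"white",s[i],c[i].round(1))
    o=((hsv[...,0]>5)&(hsv[...,0]<17)&(hsv[...,1]>150)&(hsv[...,2]>150)).astype(np.uint8)
    k,l,s,c=cv2.connectedComponentsWithStats(o)
    for i in range(1,k):
        if s[i,4]>20: print(n,"orange",s[i],c[i].round(1))
    o=((hsv[...,0]>17)&(hsv[...,0]<32)&(hsv[...,1]>70)&(hsv[...,2]>120)).astype(np.uint8)
    k,l,s,c=cv2.connectedComponentsWithStats(o)
    for i in range(1,k):
        if s[i,4]>300:
            print(n,"yellow",s[i],c[i].round(1)); cc=cv2.findContours((l==i).astype(np.uint8),0,2)[0][0]; print(cv2.boxPoints(cv2.minAreaRect(cc)).round(1).tolist())
E
```

```text
scene white [   0    0  142  165 9671] [42.6 75. ]
scene white [ 270    0   80   41 2396] [313.3  15.2]
scene white [421   0  38  13 427] [440.7   5.4]
scene white [ 461    0   99  102 8021] [516.7  45.6]
scene white [357   6  13  20 167] [362.7  14.9]
scene white [378  11  72  25 553] [413.6  23.1]
scene white [126  27  68  30 539] [158.3  45.9]
scene white [185  39  18  47 190] [190.   54.9]
scene white [ 357  129   43   45 1478] [376.7 149.9]
scene white [156 136  24  44 219] [172.1 157.8]
scene white [ 78 150  15  26  78] [ 83.3 161.7]
scene white [258 193  33  24 368] [273.6 204.5]
scene white [ 521  203   39   42 1287] [542.4 222.3]
scene white [ 429  210   41   38 1132] [448.3 226.8]
scene white [ 178  229   56   42 1861] [205.6 249.5]
scene white [552 246   8  23 142] [556.2 258. ]
scene white [ 279  249   98   42 1501] [331.4 270.3]
scene white [378 260  41  34 591] [398.1 276.9]
scene white [ 428  260   74   83 4488] [464.7 301.1]
scene white [ 522  277   38   65 1815] [544.3 311.9]
scene white [381 320  31  30 717] [395.4 334.6]
scene white [215 328  43  31 671] [235.4 344
[... 4365 characters left out ...]
5.3]
top orange [536 332  23   4  33] [546.  333.3]
top orange [192 343  88  21 249] [241. 354.]
top orange [246 342  51  11 115] [274.9 347.4]
top orange [144 345  42  11 167] [167.6 349.7]
top orange [  0 396  82  24 582] [ 36.2 409.7]
top orange [ 66 410  38  10 121] [ 83.2 415.4]
top orange [515 410  16   2  24] [522.2 410.5]
top yellow [ 388    0  121   88 5700] [450.6  42.3]
[[383.70001220703125, 67.9000015258789], [397.3999938964844, -6.400000095367432], [516.2999877929688, 15.5], [502.6000061035156, 89.80000305175781]]
top yellow [ 279  126   46   87 3246] [301.2 168.3]
[[278.29998779296875, 127.0], [319.0, 124.30000305175781], [324.70001220703125, 209.8000030517578], [284.0, 212.5]]
```

View pics/c0.png

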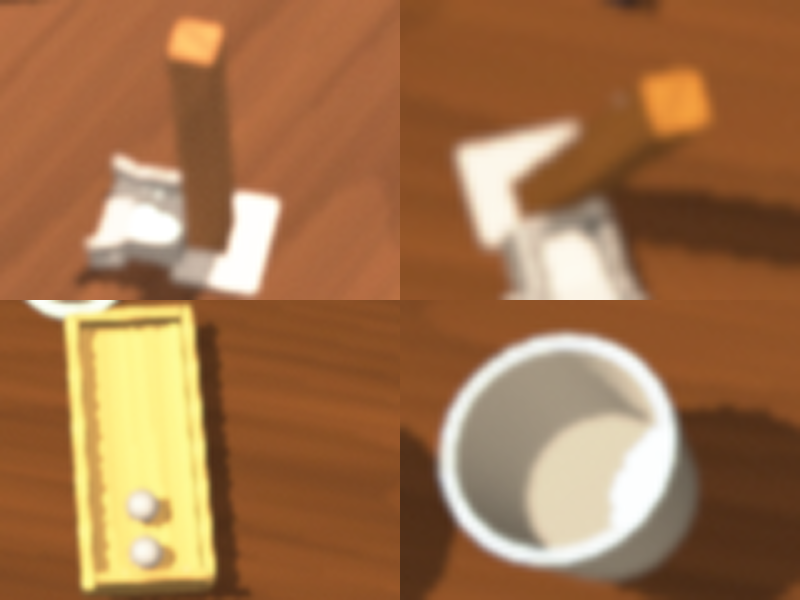

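```bash
python3 - <<'E'
from h import *
np.set_printoptions(precision=4,suppress=True)
T=lambda u,v,z:onz("top",u,v,z); S=lambda u,v,z:onz("scene",u,v,z)
ct=lambda x,y:(380+(x-400)/6.667-0.4,175+y/6.667-0.4)
cs=lambda x,y:(195+x/4.444-0.4,292+y/4.412-0.4)
print("handle top T",T(*ct(675,102),.12)," S",S(*cs(196,42),.12))
print("T top corners",[T(*ct(*p),.12)[:2] for p in((640,78),(700,68),(712,122),(650,135))])
print("S top corners",[S(*cs(*p),.12)[:2] for p in((182,16),(224,25),(217,67),(168,57))])
for z in(0.002,.005): print("foot back T",T(*ct(455,150),z),T(*ct(580,125),z)," S",S(*cs(280,200),z),S(*cs(250,292),z))
print("nose S wall",S(*cs(115,158),.016),S(*cs(85,240),.016),"nose S",S(*cs(87,262),.0016))
for p in((302.9,186.5),(304.1,200.3)): print("ball T",T(p[0],p[1],.018))
a=cv2.imread("pics/s0.png");b=cv2.imread("pics/t0.png")
for p in((278.3,127),(319,124.3),(324.7,209.8),(284,212.5)): print("trough rect",T(*p,.03))
# balls in scene
hsv=cv2.cvtColor(a,cv2.COLOR_BGR2HSV)
for nm,im,(x,y,w,h) in(("scene",a,(280,245,45,30)),("top",b,(290,175,25,35))):
    q=cv2.cvtColor(im,cv2.COLOR_BGR2HSV)[y:y+h,x:x+w]
    k,l,s,c=cv2.connectedComponentsWithStats((q[...,1]<60).astype(np.uint8))
    for i in range(1,k):
        if s[i,4]>15: print(nm,s[i],(c[i]+(x,y)).round(2),onz(nm,*(c[i]+(x,y)),.018))
# round rims: hull fit of white blobs
for nm,im,z,(x,y,w,h) in(("top",b,.062,(90,135,65,60)),("scene",a,.062,(352,125,52,52)),("top",b,.04,(305,240,70,70))):
    q=cv2.cvtColor(im,cv2.COLOR_BGR2HSV)[y:y+h,x:x+w]
    m=((q[...,1]<60)&(q[...,2]>(215 if nm=="top" else 130))).astype(np.uint8)
    pts=np.argwhere(m)[:,::-1]; hull=cv2.convexHull(pts.astype(np.int32))
    (c,d,an)=cv2.fitEllipse(hull); c=np.array(c)+(x,y)
    e=onz(nm,c[0]+d[0]/2,c[1],z)-onz(nm,c[0]-d[0]/2,c[1],z)
    print(nm,"rim",c,d,onz(nm,*c,z),np.linalg.norm(e))
t=lambda x,y:(260+x/3.333-.4,125+(y-300)/3.333-.4)
print("trough inner/outer pts", [T(*t(*p),.024) for p in((66,318),(190,306),(84,588),(214,583))])
E
```

```text
handle top T [ 0.499  -0.2358  0.12  ]  S [ 0.5029 -0.2378  0.12  ]
T top corners [array([ 0.5038, -0.2261]), array([ 0.5093, -0.2416]), array([ 0.4955, -0.246 ]), array([ 0.4891, -0.2302])]
S top corners [array([ 0.4929, -0.232 ]), array([ 0.5064, -0.2274]), array([ 0.5144, -0.242 ]), array([ 0.4991, -0.2475])]
foot back T [ 0.5106 -0.2105  0.002 ] [ 0.5251 -0.2476  0.002 ]  S [ 0.5136 -0.2114  0.002 ] [ 0.5266 -0.248   0.002 ]
foot back T [ 0.5097 -0.2097  0.005 ] [ 0.5242 -0.2466  0.005 ]  S [ 0.5148 -0.2129  0.005 ] [ 0.5277 -0.2493  0.005 ]
nose S wall [ 0.4592 -0.2373  0.016 ] [ 0.4716 -0.2699  0.016 ] nose S [ 0.4713 -0.2703  0.0016]
ball T [ 0.4977 -0.038   0.018 ]
ball T [ 0.4706 -0.0447  0.018 ]
trough rect [0.6077 0.0303 0.03  ]
trough rect [ 0.628  -0.0493  0.03  ]
trough rect [ 0.4562 -0.0859  0.03  ]
trough rect [ 0.4374 -0.0102  0.03  ]
scene [ 8  4 11 11 80] [292.71 253.84] [ 0.4719 -0.0407  0.018 ]
scene [20  8 14 11 88] [306.85 257.81] [ 0.4985 -0.0346  0.018 ]
scene [ 1 13 20 13 60] [293.93 264.98] [ 0.488 -0.062  0.018]
scene [ 29  15  16  15 162] [318.06 266.64] [ 0.526  -0.0414  0.018 ]
scene [24 27 16  3 26] [311.31 273.04] [ 0.5235 -0.0607  0.018 ]
top [ 8  8  9  8 49] [302.1 186.1] [ 0.4983 -0.0363  0.018 ]
top [ 9 22  9  8 52] [303.23 200.21] [ 0.4705 -0.043   0.018 ]
top rim [121.1046 164.4227] (43.33412551879883, 47.67631912231445) [0.4687 0.3095 0.062 ] 0.08450877040448745
scene rim [376.8436 150.095 ] (44.68982696533203, 45.9870719909668) [0.4832 0.2789 0.062 ] 0.09726722170790708
top rim [338.5978 274.6713] (52.458213806152344, 54.00725173950195) [ 0.3384 -0.128   0.04  ] 0.09648156924268712
trough inner/outer pts [array([0.6043, 0.0273, 0.024 ]), array([ 0.6254, -0.0455,  0.024 ]), array([ 0.4418, -0.0112,  0.024 ]), array([ 0.4578, -0.0847,  0.024 ])]
```

```bash
cat > ov.py <<'E'
from h import *
def circ(c,r,z): return [[c[0]+r*np.cos(a),c[1]+r*np.sin(a),z] for a in np.linspace(0,6.283,60)]
def box(o,yaw,x0,x1,w,z):
    c,s=np.cos(yaw),np.sin(yaw)
    return [[o[0]+c*x-s*y,o[1]+s*x+c*y,z] for x,y in((x0,-w),(x1,-w),(x1,w),(x0,w),(x0,-w))]
def draw(im,n,X,col,k,off):
    p=(proj(n,X)-off+.5)*k-.5
    cv2.polylines(im,[np.round(p*8).astype(np.int32)],False,col,1,cv2.LINE_AA,3)
def panel(n,im,off,w,h,k,items):
    x,y=off; p=cv2.resize(im[y:y+h,x:x+w],None,fx=k,fy=k,interpolation=cv2.INTER_CUBIC)
    for X,col in items: draw(p,n,X,col,k,np.array(off))
    return cv2.resize(p,(400,300))
E
python3 - <<'E'
from ov import *
a=cv2.imread("pics/s0.png");b=cv2.imread("pics/t0.png")
yt=np.radians(193.4); to=(.5313,-.0292); sc=(.5003,-.2367); ys=np.radians(200.5); cup=(.4687,.309)
R=(0,0,255);G=(0,200,0);B=(255,0,0)
it=[(box(to,yt,-86,86,38,24)if 0 else box(to,yt,-.086,.086,.038,.024),R),(box(to,yt,.08,.086,.038,.04),B),(box(to,yt,-.08,.08,.032,.024),G),
 (circ(cup,.045,.062),R),(circ(cup,.041,.062),G),(box(sc,ys,-.02,.04,.019,0),R),(box(sc,ys,-.008,.008,.008,.12),B)]
m=np.vstack([np.hstack([panel("top",b,(250,120),120,90,4,it),panel("scene",a,(265,220),120,90,4,it)]),np.hstack([panel("top",b,(80,130),80,60,5,it),panel("scene",a,(340,115),80,60,5,it)])])
cv2.imwrite("pics/o0.png",m)
st=bot.read_state(); print(st["tool_pos"])
E
```

```text
[ 0.26248492 -0.62114196  0.23006752]
```

View pics/o0.png

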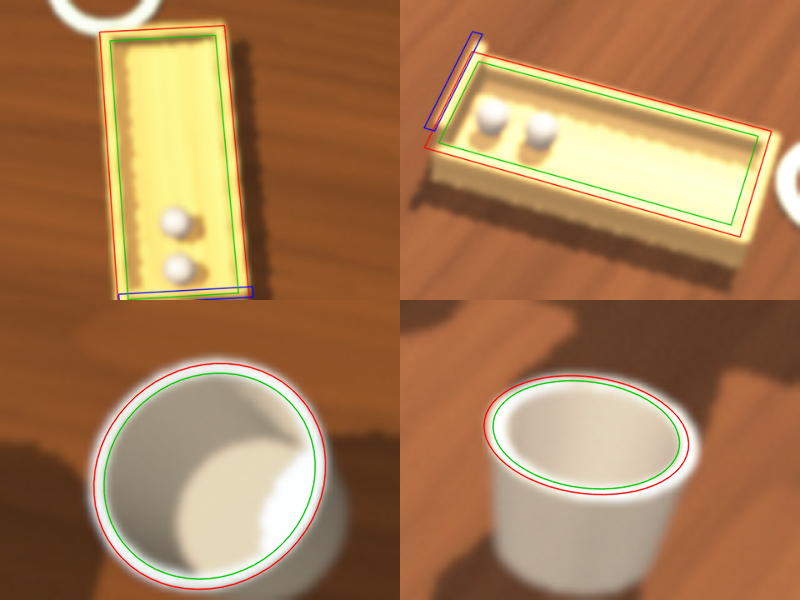

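The pictures show the wooden-handled scoop at top (421,190), with its nose toward the robot. The black one at top (418,155) is a lookalike. The yellow trough at top (301,168) holds both balls; the turquoise one at (125,295) is not meant. For the cup, the candidates are top (121,165), the shallow bowl at (339,275) and the big mug at (301,58). Only the first matches a 90 mm mouth and 62 mm height: the drawn rim circle fits it in both views.

{"op": "play_rows", "data": {"series": [{"translation":[0.037,-0.026,0],"spin":0},{"translation":[0.037,-0.026,0],"spin":0},{"translation":[0.037,-0.026,0],"spin":0},{"translation":[0.037,-0.026,0],"spin":0},{"translation":[0.037,-0.026,0],"spin":0}], "jaw": 0.0, "force": 60}}

```text
time: 0.6
tool_pos: [0.3829, -0.4282, 0.2307]
tcp_rot: [-3.078, -0.623, 0.0]
wrist_force: [0.8, 0.2, -0.9]
width: 0.497
```

{"op": "play_rows", "data": {"series": [{"translation":[0.037,-0.026,0],"spin":0},{"translation":[0.037,-0.026,0],"spin":0},{"translation":[0.037,-0.026,0],"spin":0},{"translation":[0.037,-0.026,0],"spin":0},{"translation":[0.037,-0.026,0],"spin":0.5}]}}

```text
time: 1.1
tool_pos: [0.5027, -0.2364, 0.2309]
tcp_rot: [-3.092, -0.555, 0.001]
wrist_force: [-0.5, -0.6, 0.8]
width: 0.497
```

{"op": "play_rows", "data": {"series": [{"translation":[0,0,0],"spin":0},{"translation":[0,0,0],"spin":0}]}}

```text
time: 1.3
tool_pos: [0.5024, -0.2372, 0.2308]
tcp_rot: [-3.091, -0.561, 0.002]
wrist_force: [0.6, -0.0, -0.6]
width: 0.502
```

```bash
cat > go.py <<'E'
import sys
from h import *
from scipy.spatial.transform import Rotation as Ro
def go(x,y,z,ang=None):
    s=bot.read_state(); R=Ro.from_rotvec(s["tcp_rot"]).as_matrix(); p=s["tool_pos"]
    d=R.T@(np.array([x,y,z])-p)
    w=np.degrees(np.arctan2(-R[1,0],-R[0,0]))%360   # nose dir = -tool x
    print("t",round(s["time"],2),"pos",p.round(4),"nose",w.round(2),"d",d.round(4),"F",s["wrist_force"].round(1),"w",round(s["width"],3),"tilt",R[:,2].round(3))
    if ang: print("spin units",((w-ang)/5).round(2))
if __name__=="__main__": go(*map(float,sys.argv[1:]))
E
python3 go.py .5003 -.2367 .059 200.5
```

```text
t 1.3 pos [ 0.5024 -0.2372  0.2308] nose 200.59 d [-0.0017 -0.0011  0.1718] F [ 0.6 -0.  -0.6] w 0.502 tilt [-0.001  0.    -1.   ]
spin units 0.02
```

{"op": "play_rows", "data": {"series": [{"translation":[-0.001,-0.001,0.04],"spin":0},{"translation":[0,0,0.04],"spin":0},{"translation":[0,0,0.035],"spin":0},{"translation":[0,0,0.03],"spin":0},{"translation":[0,0,0.026],"spin":0}]}}

```text
time: 1.8
tool_pos: [0.4991, -0.2388, 0.0581]
tcp_rot: [-3.091, -0.554, 0.003]
wrist_force: [-0.4, -0.1, -0.1]
width: 0.503
```

{"op": "play_rows", "data": {"series": [{"translation":[0,0,0],"spin":0},{"translation":[0,0,0],"spin":0},{"translation":[0,0,0],"spin":0},{"translation":[0,0,0],"spin":0},{"translation":[0,0,0],"spin":0}], "jaw": -1}}

```text
time: 2.3
tool_pos: [0.502, -0.2383, 0.0618]
tcp_rot: [3.09, 0.556, 0.003]
wrist_force: [0.8, -1.0, -0.1]
width: 0.176
```

{"op": "play_rows", "data": {"series": [{"translation":[0,0,0],"spin":0},{"translation":[0,0,0],"spin":0},{"translation":[0,0,0],"spin":0}]}}

```text
time: 2.6
tool_pos: [0.5011, -0.2376, 0.0605]
tcp_rot: [3.092, 0.557, 0.0]
wrist_force: [-0.1, 1.0, -1.2]
width: 0.181
```

```bash
python3 go.py .5003 -.2367 .2 200.5; python3 - <<'E'
from h import *
a=shot("scene","s1");b=shot("top","t1")
r=lambda im,x,y,w,h:cv2.resize(im[y:y+h,x:x+w],(400,300),interpolation=cv2.INTER_CUBIC)
cv2.imwrite("pics/c1.png",np.hstack([r(a,180,250,120,120*3//4),r(b,370,160,80,60)]))
E
```

```text
t 2.6 pos [ 0.5011 -0.2376  0.0605] nose 200.42 d [-0.0005 -0.0011 -0.1395] F [-0.1  1.  -1.2] w 0.181 tilt [ 0. -0. -1.]
spin units -0.02
```

View pics/c1.png

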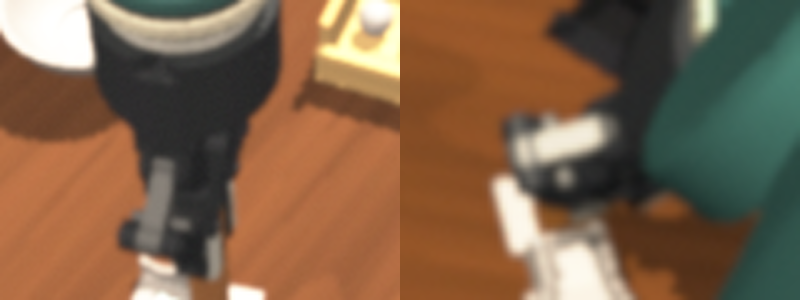

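{"op": "play_rows", "data": {"series": [{"translation":[0,0,-0.02],"spin":0},{"translation":[0,0,-0.03],"spin":0},{"translation":[0.01,-0.013,-0.02],"spin":0},{"translation":[0.02,-0.026,0],"spin":0},{"translation":[0.025,-0.033,0],"spin":0}]}}

```text
time: 3.2
tool_pos: [0.5285, -0.1515, 0.1317]
tcp_rot: [3.091, 0.552, 0.004]
wrist_force: [0.3, -0.2, -1.5]
width: 0.181
```

{"op": "play_rows", "data": {"series": [{"translation":[0.025,-0.033,0],"spin":0},{"translation":[0.025,-0.033,0],"spin":0},{"translation":[0.02,-0.026,0],"spin":0},{"translation":[0.012,-0.015,0],"spin":0.7},{"translation":[0,0,0],"spin":0.7}]}}

```text
time: 3.7
tool_pos: [0.5677, -0.0194, 0.1302]
tcp_rot: [-3.119, -0.368, -0.001]
wrist_force: [-0.1, -0.5, -0.2]
width: 0.183
```

{"op": "play_rows", "data": {"series": [{"translation":[0,0,0],"spin":0},{"translation":[0,0,0],"spin":0}]}}

```text
time: 3.9
tool_pos: [0.5669, -0.0222, 0.1301]
tcp_rot: [3.12, 0.369, -0.001]
wrist_force: [-0.4, 0.0, -1.6]
width: 0.181
```

```bash
python3 go.py .567 -.0214 .0705 193.4;python3 go.py .567 -.0214 .0705 193.4
```

```text
t 3.9 pos [ 0.5669 -0.0222  0.1301] nose 193.5 d [ 0.0003 -0.0007  0.0596] F [-0.4  0.  -1.6] w 0.181 tilt [-0. -0. -1.]
spin units 0.02
t 3.9 pos [ 0.5669 -0.0222  0.1301] nose 193.5 d [ 0.0003 -0.0007  0.0596] F [-0.4  0.  -1.6] w 0.181 tilt [-0. -0. -1.]
spin units 0.02
```

{"op": "play_rows", "data": {"series": [{"translation":[0,-0.0005,0.02],"spin":0},{"translation":[0,0,0.02],"spin":0},{"translation":[0,0,0.01],"spin":0},{"translation":[0,0,0.004],"spin":0},{"translation":[0,0,0],"spin":0}]}}

```text
time: 4.4
tool_pos: [0.5665, -0.022, 0.0758]
tcp_rot: [-3.12, -0.366, 0.002]
wrist_force: [-0.8, 0.3, -0.5]
width: 0.179
```

{"op": "play_rows", "data": {"series": [{"translation":[0,0,0.002],"spin":0},{"translation":[0,0,0],"spin":0}]}}

```text
time: 4.6
tool_pos: [0.5676, -0.0218, 0.0751]
tcp_rot: [3.12, 0.367, 0.002]
wrist_force: [-0.8, 0.1, -0.1]
width: 0.174
```

{"op": "play_rows", "data": {"series": [{"translation":[0,0,0.002],"spin":0},{"translation":[0,0,0],"spin":0}]}}

```text
time: 4.8
tool_pos: [0.5671, -0.0216, 0.0725]
tcp_rot: [3.12, 0.367, 0.001]
wrist_force: [-0.4, 0.4, -0.4]
width: 0.173
```

```bash
python3 go.py .567 -.0214 .0705 193.4; python3 - <<'E'
from ov import *
a=shot("scene","s2");b=shot("top","t2")
cv2.imwrite("pics/c2.png",np.hstack([panel("scene",a,(265,210),120,90,4,[]),panel("top",b,(250,120),120,90,4,[])]))
E
```

```text
t 4.8 pos [ 0.5671 -0.0216  0.0725] nose 193.41 d [-0.     -0.0003  0.002 ] F [-0.4  0.4 -0.4] w 0.173 tilt [ 0. -0. -1.]
spin units 0.0
```

View pics/c2.png

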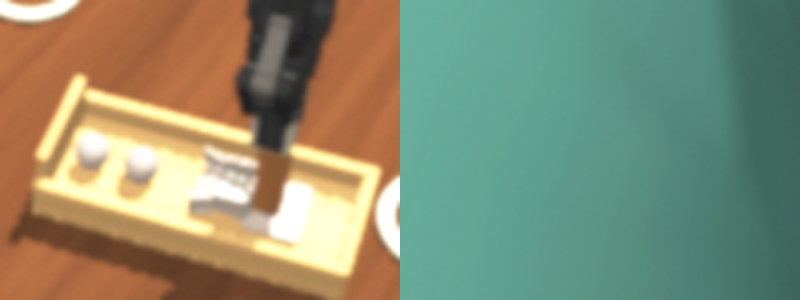

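{"op": "play_rows", "data": {"series": [{"translation":[0,0,0.001],"spin":0},{"translation":[0,0,0],"spin":0},{"translation":[0,0,0],"spin":0}]}}

```text
time: 5.2
tool_pos: [0.5669, -0.0216, 0.0712]
tcp_rot: [-3.12, -0.367, 0.0]
wrist_force: [-0.1, 0.4, 0.0]
width: 0.181
```

{"op": "play_rows", "data": {"series": [{"translation":[0,0,0.001],"spin":0},{"translation":[0,0,0],"spin":0},{"translation":[0,0,0],"spin":0}]}}

```text
time: 5.5
tool_pos: [0.5669, -0.0216, 0.0702]
tcp_rot: [-3.12, -0.367, 0.0]
wrist_force: [0.1, -0.4, 0.2]
width: 0.183
```

{"op": "play_rows", "data": {"series": [{"translation":[0,0,0.001],"spin":0},{"translation":[0,0,0],"spin":0},{"translation":[0,0,0],"spin":0}]}}

```text
time: 5.8
tool_pos: [0.5669, -0.0216, 0.0692]
tcp_rot: [-3.12, -0.367, 0.0]
wrist_force: [0.1, -0.2, -0.4]
width: 0.177
```

{"op": "play_rows", "data": {"series": [{"translation":[0,0,0.001],"spin":0},{"translation":[0,0,0],"spin":0},{"translation":[0,0,0],"spin":0}]}}

```text
time: 6.1
tool_pos: [0.5672, -0.0216, 0.0688]
tcp_rot: [3.12, 0.367, 0.001]
wrist_force: [-1.4, 0.1, 4.4]
width: 0.18
```

{"op": "play_rows", "data": {"series": [{"translation":[0,0,0.001],"spin":0},{"translation":[0,0,0],"spin":0},{"translation":[0,0,0],"spin":0}]}}

```text
time: 6.4
tool_pos: [0.5673, -0.0216, 0.0688]
tcp_rot: [3.12, 0.367, 0.001]
wrist_force: [-3.1, 0.9, 9.3]
width: 0.181
```

{"op": "play_rows", "data": {"series": [{"translation":[-0.004,0,-0.001],"spin":0},{"translation":[-0.006,0,0],"spin":0},{"translation":[-0.006,0,0],"spin":0},{"translation":[-0.004,0,0],"spin":0},{"translation":[-0.003,0,0],"spin":0}]}}

```text
time: 6.9
tool_pos: [0.545, -0.0271, 0.0688]
tcp_rot: [3.12, 0.366, 0.003]
wrist_force: [1.3, 0.5, 3.8]
width: 0.176
```

{"op": "play_rows", "data": {"series": [{"translation":[-0.003,0,0],"spin":0},{"translation":[-0.003,0,0],"spin":0},{"translation":[-0.003,0,0],"spin":0},{"translation":[-0.003,0,0],"spin":0},{"translation":[-0.003,0,0],"spin":0}]}}

```text
time: 7.4
tool_pos: [0.5306, -0.0305, 0.0688]
tcp_rot: [3.12, 0.367, 0.003]
wrist_force: [4.6, 1.5, 5.3]
width: 0.177
```

{"op": "play_rows", "data": {"series": [{"translation":[-0.003,0,0],"spin":0},{"translation":[-0.003,0,0],"spin":0},{"translation":[-0.003,0,0],"spin":0},{"translation":[-0.002,0,0],"spin":0},{"translation":[0,0,0],"spin":0}]}}

```text
time: 7.9
tool_pos: [0.5196, -0.0331, 0.0688]
tcp_rot: [3.12, 0.367, 0.002]
wrist_force: [3.1, 1.4, 5.5]
width: 0.182
```

```bash
python3 go.py .5077 -.0355 .0688 193.4
```

```text
t 7.9 pos [ 0.5196 -0.0331  0.0688] nose 193.4 d [-0.0121 -0.0005 -0.0001] F [3.1 1.4 5.5] w 0.182 tilt [ 0.001 -0.    -1.   ]
spin units 0.0
```

12 mm to go; continue in small steps, watching the force.

{"op": "play_rows", "data": {"series": [{"translation":[-0.002,0,0],"spin":0},{"translation":[-0.002,0,0],"spin":0},{"translation":[-0.002,0,0],"spin":0},{"translation":[0,0,0],"spin":0}]}}

```text
time: 8.3
tool_pos: [0.5138, -0.0345, 0.0687]
tcp_rot: [3.12, 0.367, 0.002]
wrist_force: [4.0, 1.0, 5.8]
width: 0.176
```

{"op": "play_rows", "data": {"series": [{"translation":[-0.002,0,0],"spin":0},{"translation":[-0.002,0,0],"spin":0},{"translation":[0,0,0],"spin":0}]}}

```text
time: 8.6
tool_pos: [0.51, -0.0354, 0.0688]
tcp_rot: [3.12, 0.367, 0.002]
wrist_force: [3.6, 0.3, 6.3]
width: 0.177
```

```bash
python3 go.py .5077 -.0355 .0688 193.4; python3 - <<'E'
from ov import *
a=shot("scene","s3")
cv2.imwrite("pics/c3.png",panel("scene",a,(265,220),80,60,5,[]))
E
```

```text
t 8.6 pos [ 0.51   -0.0354  0.0688] nose 193.4 d [-0.0022 -0.0005 -0.    ] F [3.6 0.3 6.3] w 0.177 tilt [ 0.001 -0.    -1.   ]
spin units 0.0
```

View pics/c3.png

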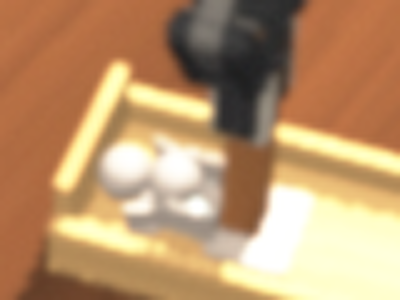

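{"op": "play_rows", "data": {"series": [{"translation":[-0.001,0,0],"spin":0},{"translation":[-0.001,0,0],"spin":0},{"translation":[-0.001,0,0],"spin":0},{"translation":[0,0,0],"spin":0}]}}

```text
time: 9.05
tool_pos: [0.5072, -0.0361, 0.0688]
tcp_rot: [3.12, 0.367, 0.002]
wrist_force: [3.8, 1.3, 6.4]
width: 0.177
```

{"op": "play_rows", "data": {"series": [{"translation":[-0.001,0,0],"spin":0},{"translation":[-0.001,0,0],"spin":0},{"translation":[0,0,0],"spin":0}]}}

```text
time: 9.35
tool_pos: [0.5052, -0.0365, 0.0688]
tcp_rot: [3.12, 0.367, 0.002]
wrist_force: [3.2, 1.1, 5.6]
width: 0.179
```

```bash
python3 go.py .5077 -.0355 .0688 193.4; python3 - <<'E'
from ov import *
a=shot("scene","s4")
cv2.imwrite("pics/c4.png",panel("scene",a,(265,220),80,60,5,[]))
for im in(cv2.imread("pics/s3.png"),a):
    q=cv2.cvtColor(im[240:270,280:312],cv2.COLOR_BGR2GRAY); print(q[14,:])
E
```

```text
t 9.35 pos [ 0.5052 -0.0365  0.0688] nose 193.41 d [ 0.0026 -0.0004 -0.    ] F [3.2 1.1 5.6] w 0.179 tilt [ 0.001 -0.    -1.   ]
spin units 0.0
[227 177 140 134 149 179 208 228 238 243 246 246 242 233 221 222 234 246
 250 252 253 253 251 245 225 181 156 149 144 131 114 105]
[227 178 140 136 148 171 192 211 223 229 232 230 225 216 206 203 216 237
 248 252 254 254 254 253 248 224 168 123 107 103 100 100]
```

View pics/c4.png

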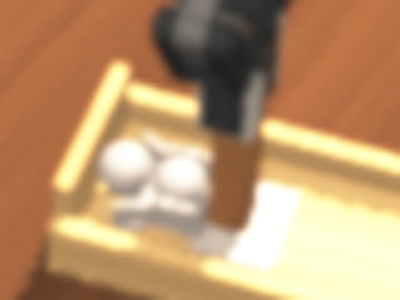

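{"op": "play_rows", "data": {"series": [{"translation":[0.001,0,0],"spin":0},{"translation":[0.002,0,0],"spin":0},{"translation":[0.003,0,0],"spin":0},{"translation":[0.004,0,0],"spin":0},{"translation":[0.004,0,0],"spin":0}]}}

```text
time: 9.9
tool_pos: [0.5141, -0.0343, 0.0688]
tcp_rot: [3.119, 0.368, -0.015]
wrist_force: [-10.0, -2.8, 19.6]
width: 0.178
```

{"op": "play_rows", "data": {"series": [{"translation":[0.003,0,0],"spin":0},{"translation":[0.002,0,0],"spin":0},{"translation":[0.001,0,0],"spin":0},{"translation":[0,0,0],"spin":0}]}}

```text
time: 10.3
tool_pos: [0.5199, -0.0328, 0.0687]
tcp_rot: [3.119, 0.369, -0.015]
wrist_force: [-9.6, -3.0, 19.3]
width: 0.182
```

```bash
python3 go.py .5077 -.0355 .0688 193.4; python3 - <<'E'
from ov import *
a=shot("scene","s5")
cv2.imwrite("pics/c5.png",panel("scene",a,(265,220),80,60,5,[]))
E
```

```text
t 10.3 pos [ 0.5199 -0.0328  0.0687] nose 193.48 d [-0.0125 -0.0003  0.0001] F [-9.6 -3.  19.3] w 0.182 tilt [-0.01  -0.002 -1.   ]
spin units 0.02
```

View pics/c5.png

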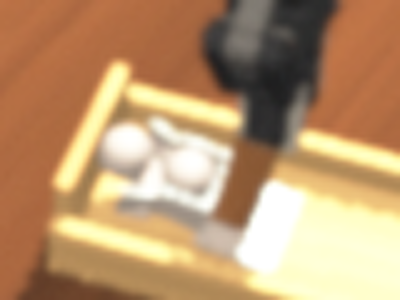

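{"op": "play_rows", "data": {"series": [{"translation":[0,0,-0.001],"spin":0},{"translation":[0,0,-0.001],"spin":0},{"translation":[0,0,-0.001],"spin":0},{"translation":[0,0,0],"spin":0}], "force": 100}}

```text
time: 10.75
tool_pos: [0.5218, -0.0317, 0.0696]
tcp_rot: [-3.119, -0.366, 0.007]
wrist_force: [0.9, -0.1, -0.6]
width: 0.176
```

{"op": "play_rows", "data": {"series": [{"translation":[0,0,-0.001],"spin":0},{"translation":[0,0,0],"spin":0}]}}

```text
time: 10.95
tool_pos: [0.5235, -0.0317, 0.0716]
tcp_rot: [-3.12, -0.367, 0.002]
wrist_force: [0.3, 0.3, -2.3]
width: 0.172
```

```bash
cat > tilt.py <<'E'
from ov import *
from scipy.spatial.transform import Rotation as Ro
def handle(tag,zlo,zhi,off=.0593):
    a=shot("scene",tag); s=bot.read_state(); R=Ro.from_rotvec(s["tcp_rot"]).as_matrix(); p=s["tool_pos"]
    q=cv2.cvtColor(a,cv2.COLOR_BGR2HSV).astype(int)
    top=np.array([p[0],p[1],p[2]]); u=proj("scene",[top,top-[0,0,off-.005]])
    n=-R[:,0]
    for v in range(int(u[0,1]),int(u[1,1])+1):
        x0=u[0,0]+(u[1,0]-u[0,0])*(v-u[0,1])/(u[1,1]-u[0,1]); xs=np.arange(int(x0)-12,int(x0)+13)
        m=(q[v,xs,0]<16)&(q[v,xs,1]>110)&(q[v,xs,2]<190); c=xs[m]
        if len(c): print(v,"axis",round(x0,1),"mask",c.min(),c.max(),len(c),"mid-axis",round(c.mean()-x0,2))
if __name__=="__main__":
    import sys; handle(sys.argv[1],0,0)
E
python3 tilt.py s6
```

```text
242 axis 321.6 mask 329 333 5 mid-axis 9.43
243 axis 321.5 mask 328 333 6 mid-axis 9.02
244 axis 321.4 mask 328 333 6 mid-axis 9.11
245 axis 321.3 mask 328 333 6 mid-axis 9.2
247 axis 321.1 mask 314 315 2 mid-axis -6.61
248 axis 321.0 mask 313 319 7 mid-axis -5.02
249 axis 320.9 mask 314 322 9 mid-axis -2.93
250 axis 320.8 mask 314 322 9 mid-axis -2.84
251 axis 320.7 mask 314 322 9 mid-axis -2.74
252 axis 320.7 mask 314 321 8 mid-axis -3.15
253 axis 320.6 mask 314 321 8 mid-axis -3.06
254 axis 320.5 mask 313 320 8 mid-axis -3.97
255 axis 320.4 mask 313 319 7 mid-axis -4.38
256 axis 320.3 mask 313 318 6 mid-axis -4.78
257 axis 320.2 mask 313 318 6 mid-axis -4.69
258 axis 320.1 mask 312 318 7 mid-axis -5.1
259 axis 320.0 mask 312 317 6 mid-axis -5.51
260 axis 319.9 mask 312 317 6 mid-axis -5.41
261 axis 319.8 mask 311 317 7 mid-axis -5.82
262 axis 319.7 mask 311 316 6 mid-axis -6.23
```

{"op": "play_rows", "data": {"series": [{"translation":[0.001,0,0],"spin":0},{"translation":[0.003,0,0],"spin":0},{"translation":[0.004,0,0],"spin":0},{"translation":[0.004,0,0],"spin":0},{"translation":[0.004,0,0],"spin":0}]}}

```text
time: 11.5
tool_pos: [0.5402, -0.028, 0.0723]
tcp_rot: [3.12, 0.367, 0.0]
wrist_force: [-0.0, 0.5, -0.5]
width: 0.171
```

{"op": "play_rows", "data": {"series": [{"translation":[0.003,0,0],"spin":0},{"translation":[0.001,0,0],"spin":0},{"translation":[0,0,-0.003],"spin":0},{"translation":[0,0,-0.005],"spin":0},{"translation":[0,0,-0.006],"spin":0}]}}

```text
time: 12.0
tool_pos: [0.5433, -0.0272, 0.0866]
tcp_rot: [-3.12, -0.367, 0.001]
wrist_force: [0.4, -0.4, -1.3]
width: 0.17
```

{"op": "play_rows", "data": {"series": [{"translation":[0,0,-0.006],"spin":0},{"translation":[0,0,-0.006],"spin":0},{"translation":[0,0,-0.005],"spin":0},{"translation":[0,0,-0.003],"spin":0},{"translation":[0,0,0],"spin":0}]}}

```text
time: 12.5
tool_pos: [0.5441, -0.0273, 0.107]
tcp_rot: [3.12, 0.367, 0.002]
wrist_force: [0.3, -0.6, -1.1]
width: 0.174
```

```bash
python3 go.py .5077 -.0355 .0688 193.4; python3 tilt.py s7 | awk 'NR%3==0'; python3 - <<'E'
from ov import *
a=cv2.imread("pics/s7.png")
cv2.imwrite("pics/c7.png",panel("scene",a,(265,200),100,75,4,[]))
E
```

```text
t 12.5 pos [ 0.5441 -0.0273  0.107 ] nose 193.41 d [-0.0373 -0.0004  0.0382] F [ 0.3 -0.6 -1.1] w 0.174 tilt [ 0.001 -0.    -1.   ]
spin units 0.0
233 axis 334.4 mask 322 346 11 mid-axis -1.01
236 axis 334.0 mask 322 346 14 mid-axis -0.82
239 axis 333.7 mask 327 345 19 mid-axis 2.32
242 axis 333.3 mask 327 345 19 mid-axis 2.66
245 axis 333.0 mask 326 344 16 mid-axis 2.01
248 axis 332.6 mask 325 344 10 mid-axis -0.15
251 axis 332.3 mask 324 329 6 mid-axis -5.8
```

View pics/c7.png

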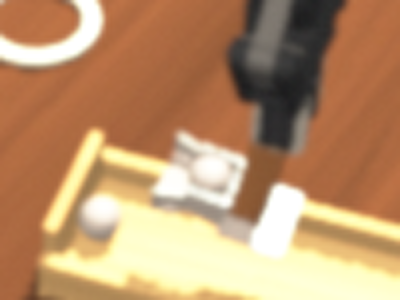

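{"op": "play_rows", "data": {"series": [{"translation":[0,0,-0.006],"spin":0},{"translation":[0,-0.004,-0.008],"spin":0},{"translation":[0.001,-0.008,-0.006],"spin":0},{"translation":[0.002,-0.012,0],"spin":0},{"translation":[0.002,-0.016,0],"spin":0}]}}

```text
time: 13.05
tool_pos: [0.5394, 0.0139, 0.1268]
tcp_rot: [-3.12, -0.366, -0.002]
wrist_force: [0.3, -0.3, -1.2]
width: 0.175
```

{"op": "play_rows", "data": {"series": [{"translation":[0.002,-0.018,0],"spin":0},{"translation":[0.002,-0.02,0],"spin":0},{"translation":[0.002,-0.02,0],"spin":0},{"translation":[0.001,-0.02,0],"spin":0},{"translation":[0.001,-0.018,0],"spin":0}]}}

```text
time: 13.55
tool_pos: [0.5237, 0.1103, 0.1258]
tcp_rot: [-3.12, -0.368, 0.002]
wrist_force: [0.1, -0.2, -1.0]
width: 0.171
```

{"op": "play_rows", "data": {"series": [{"translation":[0.001,-0.014,0],"spin":0},{"translation":[0.001,-0.01,0],"spin":0},{"translation":[0,-0.006,0.006],"spin":0},{"translation":[0,-0.002,0.01],"spin":0},{"translation":[0,0,0.012],"spin":0}]}}

```text
time: 14.05
tool_pos: [0.5193, 0.1397, 0.0975]
tcp_rot: [3.12, 0.367, 0.0]
wrist_force: [-0.1, -0.4, -0.6]
width: 0.168
```

{"op": "play_rows", "data": {"series": [{"translation":[0,0,0.01],"spin":0},{"translation":[0,0,0.006],"spin":0},{"translation":[0,0,0.003],"spin":0},{"translation":[0,0,0.001],"spin":0},{"translation":[0,0,0],"spin":0}]}}

```text
time: 14.55
tool_pos: [0.5195, 0.1395, 0.0784]
tcp_rot: [3.12, 0.366, 0.0]
wrist_force: [-0.2, 0.4, -1.7]
width: 0.173
```

```bash
python3 go.py .52 .14 .0594 193.4; python3 tilt.py s8
```

```text
t 14.55 pos [0.5195 0.1395 0.0784] nose 193.39 d [ 0.0006 -0.0003  0.019 ] F [-0.2  0.4 -1.7] w 0.173 tilt [ 0.  0. -1.]
spin units -0.0
185 axis 364.2 mask 352 376 11 mid-axis -0.86
186 axis 364.1 mask 352 376 11 mid-axis -0.7
187 axis 363.9 mask 351 375 12 mid-axis -1.99
188 axis 363.7 mask 351 375 13 mid-axis -2.13
189 axis 363.6 mask 351 375 15 mid-axis -1.59
190 axis 363.4 mask 351 375 17 mid-axis -1.61
191 axis 363.3 mask 351 375 25 mid-axis -0.28
192 axis 363.1 mask 355 375 21 mid-axis 1.88
193 axis 363.0 mask 356 374 19 mid-axis 2.04
194 axis 362.8 mask 357 374 18 mid-axis 2.7
195 axis 362.6 mask 357 374 18 mid-axis 2.85
196 axis 362.5 mask 357 374 18 mid-axis 3.01
197 axis 362.3 mask 356 374 19 mid-axis 2.67
198 axis 362.2 mask 356 374 19 mid-axis 2.83
199 axis 362.0 mask 356 374 19 mid-axis 2.98
200 axis 361.9 mask 355 373 13 mid-axis 2.37
201 axis 361.7 mask 355 373 10 mid-axis 2.3
202 axis 361.5 mask 355 373 10 mid-axis 2.46
203 axis 361.4 mask 354 373 11 mid-axis 1.7
204 axis 361.2 mask 354 373 10 mid-axis 2.27
205 axis 361.1 mask 354 373 10 mid-axis 2.43
```

{"op": "play_rows", "data": {"series": [{"translation":[0,0,0.006],"spin":0},{"translation":[0,0,0.004],"spin":0},{"translation":[0,0,0.002],"spin":0},{"translation":[0,0,0],"spin":0}]}}

```text
time: 15.0
tool_pos: [0.5187, 0.1396, 0.0657]
tcp_rot: [3.12, 0.367, -0.002]
wrist_force: [-0.3, -0.0, -0.5]
width: 0.171
```

{"op": "play_rows", "data": {"series": [{"translation":[0,0,0.001],"spin":0},{"translation":[0,0,0.001],"spin":0},{"translation":[0,0,0],"spin":0}]}}

```text
time: 15.3
tool_pos: [0.5192, 0.1397, 0.0642]
tcp_rot: [3.12, 0.367, -0.0]
wrist_force: [-0.8, 0.2, -1.4]
width: 0.171
```

{"op": "play_rows", "data": {"series": [{"translation":[0,0,0.001],"spin":0},{"translation":[0,0,0.001],"spin":0},{"translation":[0,0,0],"spin":0}]}}

```text
time: 15.6
tool_pos: [0.5191, 0.1397, 0.0621]
tcp_rot: [3.12, 0.367, -0.0]
wrist_force: [0.7, -1.2, -0.9]
width: 0.169
```

{"op": "play_rows", "data": {"series": [{"translation":[0,0,0.001],"spin":0},{"translation":[0,0,0],"spin":0},{"translation":[0,0,0],"spin":0}]}}

```text
time: 15.9
tool_pos: [0.5192, 0.1397, 0.0613]
tcp_rot: [3.12, 0.367, -0.0]
wrist_force: [-0.5, 0.3, -1.4]
width: 0.165
```

{"op": "play_rows", "data": {"series": [{"translation":[0,0,0.001],"spin":0},{"translation":[0,0,0],"spin":0},{"translation":[0,0,0],"spin":0}]}}

```text
time: 16.2
tool_pos: [0.5192, 0.1397, 0.0603]
tcp_rot: [3.12, 0.367, -0.0]
wrist_force: [-0.7, -0.3, -1.0]
width: 0.174
```

{"op": "play_rows", "data": {"series": [{"translation":[0,0,0.001],"spin":0},{"translation":[0,0,0],"spin":0},{"translation":[0,0,0],"spin":0}]}}

```text
time: 16.5
tool_pos: [0.5194, 0.1397, 0.06]
tcp_rot: [-3.12, -0.367, -0.0]
wrist_force: [-2.5, -0.2, 6.3]
width: 0.172
```

{"op": "play_rows", "data": {"series": [{"translation":[0,0,0.001],"spin":0},{"translation":[0,0,0],"spin":0},{"translation":[0,0,0],"spin":0}]}}

```text
time: 16.8
tool_pos: [0.5195, 0.1397, 0.06]
tcp_rot: [3.12, 0.367, 0.0]
wrist_force: [-3.7, -1.5, 11.7]
width: 0.17
```

{"op": "play_rows", "data": {"series": [{"translation":[0,0,0.001],"spin":0},{"translation":[0,0,0],"spin":0},{"translation":[0,0,0],"spin":0}]}}

```text
time: 17.1
tool_pos: [0.5197, 0.1398, 0.0599]
tcp_rot: [3.12, 0.367, 0.001]
wrist_force: [-6.6, -2.2, 16.9]
width: 0.168
```

{"op": "play_rows", "data": {"series": [{"translation":[-0.001,0,-0.001],"spin":0},{"translation":[-0.001,0,0],"spin":0},{"translation":[-0.002,0,0],"spin":0},{"translation":[-0.002,0,0],"spin":0}], "force": 20}}

```text
time: 17.5
tool_pos: [0.5162, 0.1389, 0.0599]
tcp_rot: [-3.119, -0.367, -0.01]
wrist_force: [4.1, -0.8, 5.9]
width: 0.172
```

{"op": "play_rows", "data": {"series": [{"translation":[-0.002,0,0],"spin":0},{"translation":[-0.002,0,0],"spin":0},{"translation":[0,0,0],"spin":0}]}}

```text
time: 17.8
tool_pos: [0.512, 0.1379, 0.0599]
tcp_rot: [-3.12, -0.367, -0.009]
wrist_force: [3.3, 2.1, 5.0]
width: 0.171
```

```bash
python3 go.py .52 .14 .0594 193.4; python3 tilt.py s9|tail -14
```

```text
t 17.8 pos [0.512  0.1379 0.0599] nose 193.4 d [ 0.0082 -0.0002  0.0006] F [3.3 2.1 5. ] w 0.171 tilt [ 0.006  0.001 -1.   ]
spin units 0.0
198 axis 358.2 mask 350 370 21 mid-axis 1.82
199 axis 358.0 mask 352 370 19 mid-axis 2.97
200 axis 357.9 mask 352 369 18 mid-axis 2.62
201 axis 357.7 mask 352 369 18 mid-axis 2.77
202 axis 357.6 mask 352 369 18 mid-axis 2.92
203 axis 357.4 mask 352 369 18 mid-axis 3.07
204 axis 357.3 mask 352 369 18 mid-axis 3.22
205 axis 357.1 mask 351 369 15 mid-axis 3.01
206 axis 357.0 mask 351 368 10 mid-axis 2.52
207 axis 356.8 mask 351 368 9 mid-axis 2.17
208 axis 356.7 mask 350 368 10 mid-axis 1.42
209 axis 356.5 mask 350 368 9 mid-axis 1.92
210 axis 356.4 mask 349 368 10 mid-axis 1.12
211 axis 356.2 mask 349 368 9 mid-axis 1.66
```

```bash
python3 - <<'E'
from ov import *
a=cv2.imread("pics/s9.png"); b=shot("top","t9")
p=np.array([.512,.1379]); n=np.array([np.cos(np.radians(193.4)),np.sin(np.radians(193.4))])
f=p+.008*n; it=[([[*f,.0],[*f,.06]],(255,0,0)),(box(p,np.radians(193.4),-.02,.04,.019,0),(0,0,255))]
c=proj("scene",[[*p,.03]])[0].astype(int); x,y=c-[40,32]
d=proj("top",[[*p,.03]])[0].astype(int); X,Y=d-[40,30]
cv2.imwrite("pics/c9.png",np.hstack([cv2.resize(panel("scene",a,(x,y),80,60,5,[]),(400,300)),panel("scene",a,(x,y),80,60,5,it)]))
E
```

```text
(no output)
```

View pics/c9.png

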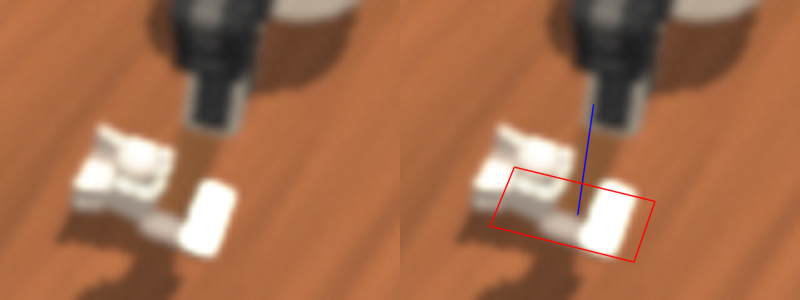

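{"op": "play_rows", "data": {"series": [{"translation":[0,0,0.0015],"spin":0},{"translation":[-0.002,0,0],"spin":0},{"translation":[-0.002,0,0],"spin":0},{"translation":[-0.002,0,0],"spin":0}]}}

```text
time: 18.3
tool_pos: [0.5086, 0.1371, 0.0598]
tcp_rot: [-3.119, -0.367, -0.017]
wrist_force: [5.7, 1.7, 9.1]
width: 0.174
```

```bash
python3 go.py .52 .14 .0594 193.4; python3 tilt.py s10|tail -14|awk 'NR%4==0'
```

```text
t 18.3 pos [0.5086 0.1371 0.0598] nose 193.41 d [ 0.0118 -0.0002  0.0006] F [5.7 1.7 9.1] w 0.174 tilt [ 0.01   0.002 -1.   ]
spin units 0.0
200 axis 356.0 mask 351 367 17 mid-axis 3.04
204 axis 355.4 mask 350 367 18 mid-axis 3.13
208 axis 354.8 mask 349 366 8 mid-axis 1.47
```

{"op": "play_rows", "data": {"series": [{"translation":[0,0,0.0015],"spin":0},{"translation":[-0.001,0,0.0015],"spin":0},{"translation":[-0.002,0,0],"spin":0},{"translation":[-0.002,0,0],"spin":0}]}}

```text
time: 18.75
tool_pos: [0.5075, 0.1368, 0.0597]
tcp_rot: [-3.118, -0.366, -0.029]
wrist_force: [8.8, 2.3, 12.7]
width: 0.17
```

```bash
python3 go.py .52 .14 .0594 193.4; python3 tilt.py s11|tail -14|awk 'NR%4==0'
```

```text
t 18.75 pos [0.5075 0.1368 0.0597] nose 193.4 d [ 0.0129 -0.0002  0.0005] F [ 8.8  2.3 12.7] w 0.17 tilt [ 0.018  0.004 -1.   ]
spin units -0.0
200 axis 355.5 mask 350 367 18 mid-axis 3.0
204 axis 354.9 mask 350 366 17 mid-axis 3.08
208 axis 354.3 mask 348 366 9 mid-axis 1.0
```

{"op": "play_rows", "data": {"series": [{"translation":[-0.002,0,0],"spin":0},{"translation":[-0.002,0,0],"spin":0},{"translation":[-0.002,0,0],"spin":0}], "force": 20, "jaw": -1}}

```text
time: 19.1
tool_pos: [0.5024, 0.1355, 0.0597]
tcp_rot: [-3.118, -0.366, -0.031]
wrist_force: [8.8, 2.3, 14.4]
width: 0.171
```

```bash
python3 go.py .52 .14 .0594 193.4; python3 tilt.py s12|tail -14|awk 'NR%4==0'
```

```text
t 19.1 pos [0.5024 0.1355 0.0597] nose 193.4 d [ 0.0181 -0.0003  0.0006] F [ 8.8  2.3 14.4] w 0.171 tilt [ 0.02   0.004 -1.   ]
spin units -0.0
200 axis 352.7 mask 348 364 17 mid-axis 3.25
204 axis 352.2 mask 347 364 17 mid-axis 3.35
208 axis 351.6 mask 346 363 7 mid-axis 0.52
```

{"op": "play_rows", "data": {"series": [{"translation":[0,0,-0.002],"spin":0},{"translation":[0,0,-0.002],"spin":0},{"translation":[0,0,-0.004],"spin":0},{"translation":[0,0,-0.008],"spin":0},{"translation":[0,0,-0.012],"spin":0}], "force": 100}}

```text
time: 19.65
tool_pos: [0.4903, 0.1328, 0.0803]
tcp_rot: [3.12, 0.367, -0.009]
wrist_force: [-0.2, 0.0, -2.0]
width: 0.173
```

{"op": "play_rows", "data": {"series": [{"translation":[0,0,-0.015],"spin":0},{"translation":[0,0,-0.015],"spin":0},{"translation":[0,0,-0.01],"spin":0},{"translation":[0,0,-0.005],"spin":0},{"translation":[0,0,0],"spin":0}]}}

```text
time: 20.15
tool_pos: [0.4933, 0.1335, 0.1275]
tcp_rot: [-3.12, -0.367, -0.002]
wrist_force: [0.2, -0.5, -1.0]
width: 0.17
```

```bash
python3 go.py .6705 .356 .125 193.4; python3 - <<'E'
from ov import *
s=shot("scene","s13"); t=shot("top","t13")
for p in((350,75),(445,92),(465,70)): print(onz("scene",*p,0))
p=proj("top",[[.67,.356,0],[.544,.326,0],[.72,.36,0],[.67,.30,0]]);print(p)
# ball still in pan: bright unsaturated pixels left of handle
cv2.imwrite("pics/c13.png",s[110:230,290:450])
st=bot.read_state()["tool_pos"]; print(proj("scene",[st,[st[0]-.05,st[1]-.012,st[2]-.04]]))
E
```

```text
t 20.15 pos [0.4933 0.1335 0.1275] nose 193.41 d [ 0.224  -0.1754  0.0028] F [ 0.2 -0.5 -1. ] w 0.17 tilt [ 0.001  0.    -1.   ]
spin units 0.0
[0.23030617 0.65288311 0.        ]
[0.49536088 0.7182657  0.        ]
[0.50081035 0.8805562  0.        ]
[[135.12989688  83.07629931]
 [133.42525883 138.63766325]
 [139.30324926  62.78831116]
 [159.77351107  86.67259382]]
[[352.7288479  162.32614732]
 [325.08360597 172.82739231]]
```

{"op": "play_rows", "data": {"series": [{"translation":[0.005,-0.004,0],"spin":0},{"translation":[0.01,-0.008,0],"spin":0},{"translation":[0.015,-0.012,0],"spin":0},{"translation":[0.02,-0.016,0],"spin":0},{"translation":[0.021,-0.016,0],"spin":0}]}}

```text
time: 20.75
tool_pos: [0.5498, 0.2058, 0.1262]
tcp_rot: [-3.12, -0.366, 0.001]
wrist_force: [1.2, -0.4, -1.3]
width: 0.172
```

{"op": "play_rows", "data": {"series": [{"translation":[0.021,-0.016,0],"spin":0},{"translation":[0.021,-0.016,0],"spin":0},{"translation":[0.021,-0.016,0],"spin":0},{"translation":[0.021,-0.016,0],"spin":0},{"translation":[0.02,-0.016,0],"spin":0}]}}

```text
time: 21.25
tool_pos: [0.6325, 0.3082, 0.1257]
tcp_rot: [3.12, 0.367, -0.001]
wrist_force: [0.8, 0.8, -0.8]
width: 0.171
```

{"op": "play_rows", "data": {"series": [{"translation":[0.019,-0.016,0],"spin":0},{"translation":[0.015,-0.012,0],"spin":0},{"translation":[0.01,-0.008,0],"spin":0},{"translation":[0.005,-0.004,0],"spin":0},{"translation":[0,0,0],"spin":0}]}}

```text
time: 21.75
tool_pos: [0.6702, 0.3577, 0.1257]
tcp_rot: [3.12, 0.368, -0.001]
wrist_force: [0.4, 0.5, -0.3]
width: 0.176
```

```bash
python3 go.py .544 .326 .125 193.4; python3 tilt.py s14; python3 - <<'E'
from ov import *
t=shot("top","t14"); a=cv2.imread("pics/s14.png"); st=bot.read_state()["tool_pos"]
n=np.array([-.973,-.232]); 
for k in(.02,.035,.05): print(k,proj("scene",[[*(st[:2]+k*n),st[2]-.045]]),proj("top",[[*(st[:2]+k*n),st[2]-.045]]))
b=proj("scene",[[*(st[:2]+.035*n),st[2]-.045]])[0].astype(int)
print(cv2.cvtColor(a,cv2.COLOR_BGR2GRAY)[b[1]-12:b[1]+13:2,b[0]-16:b[0]+17:2])
E
```

```text
t 21.75 pos [0.6702 0.3577 0.1257] nose 193.46 d [-0.1301  0.0015  0.0008] F [ 0.4  0.5 -0.3] w 0.176 tilt [-0.001 -0.    -1.   ]
spin units 0.01
136 axis 480.8 mask 468 492 12 mid-axis -4.08
137 axis 480.5 mask 468 492 11 mid-axis -3.68
138 axis 480.2 mask 468 492 12 mid-axis -2.34
139 axis 479.8 mask 467 491 13 mid-axis -4.07
140 axis 479.5 mask 467 491 13 mid-axis -3.74
141 axis 479.2 mask 467 491 18 mid-axis -1.74
142 axis 478.9 mask 466 490 25 mid-axis -0.85
143 axis 478.5 mask 466 490 25 mid-axis -0.52
144 axis 478.2 mask 466 490 25 mid-axis -0.19
145 axis 477.9 mask 467 489 23 mid-axis 0.13
146 axis 477.5 mask 469 489 21 mid-axis 1.46
147 axis 477.2 mask 470 489 20 mid-axis 2.29
148 axis 476.9 mask 470 488 19 mid-axis 2.12
149 axis 476.5 mask 470 488 19 mid-axis 2.45
150 axis 476.2 mask 470 488 19 mid-axis 2.78
151 axis 475.9 mask 470 487 18 mid-axis 2.61
152 axis 475.6 mask 470 487 18 mid-axis 2.94
153 axis 475.2 mask 470 487 18 mid-axis 3.27
154 axis 474.9 mask 469 486 14 mid-axis 2.88
155 axis 474.6 mask 469 486 12 mid-axis 3.43
156 axis 474.2 mask 468 486 12 mid-axis 3.34

[... 464 characters left out ...]
132 136 133 132 158 196 190 164 171 154 135 126 119 105 100]
 [128 132 135 135 132 137 157 164 184 212 246 250 228 169 127 101 104]
 [131 135 137 134 130 177 210 189 168 208 242 251 248 232 163 106 101]
 [135 136 133 129 142 236 252 247 206 184 208 222 221 233 158 105 101]
 [137 135 131 127 149 229 248 251 234 200 212 196 178 218 144 104 101]
 [137 133 127 126 138 160 161 178 167 159 175 192 194 198 127 102 104]
 [135 129 125 128 134 143 150 157 147 147 148 149 154 140 108 101 133]
 [131 125 127 128 126 126 130 135 133 137 144 147 152 139 119 109 205]
 [128 127 129 124 119 115 117 120 119 122 131 145 173 184 173 191 252]
 [127 130 126 121 116 117 120 118 119 122 125 131 155 171 183 227 255]]
```

{"op": "play_rows", "data": {"series": [{"translation":[-0.012,0.0015,0],"spin":0},{"translation":[-0.028,0,0],"spin":0},{"translation":[-0.044,0,0],"spin":0},{"translation":[-0.046,0,0],"spin":0},{"translation":[0,0,0],"spin":0}]}}

```text
time: 22.35
tool_pos: [0.5349, 0.3211, 0.1233]
tcp_rot: [3.116, 0.367, -0.018]
wrist_force: [-0.0, -0.7, -2.0]
width: 0.172
```

{"op": "play_rows", "data": {"series": [{"translation":[0,0,0],"spin":0},{"translation":[0,0,0],"spin":0},{"translation":[0,0,0],"spin":0}]}}

```text
time: 22.65
tool_pos: [0.5458, 0.3255, 0.128]
tcp_rot: [-3.119, -0.366, -0.004]
wrist_force: [1.1, 0.1, -0.9]
width: 0.173
```

```bash
python3 go.py .544 .326 .125 193.4; python3 - <<'E'
from ov import *
a=shot("scene","s15"); t=shot("top","t15"); st=bot.read_state()["tool_pos"]; n=np.array([-.973,-.232])
b=proj("scene",[[*(st[:2]+.035*n),st[2]-.045]])[0].astype(int); print(b)
g=cv2.cvtColor(a,cv2.COLOR_BGR2GRAY)
print(g[b[1]-12:b[1]+13:2,b[0]-16:b[0]+17:2])
E
```

```text
t 22.65 pos [0.5458 0.3255 0.128 ] nose 193.37 d [-0.0017 -0.0009  0.003 ] F [ 1.1  0.1 -0.9] w 0.173 tilt [ 0.002  0.001 -1.   ]
spin units -0.01
[397 138]
[[ 75  74  74  74  73  72  72  73  72  70  70  71  73  77  79  83 114]
 [ 78  74  75  73  74  75  75  75  71  69  72  74  84  89  87  91 103]
 [186 156 114  89  75  75 108 149 123  91  87  87 115 124 116 102 101]
 [246 243 241 222 156  98 127 175 197 177 183 155 154 138 120 105 100]
 [224 228 234 244 246 225 172 161 169 169 169 186 201 213 142 104 101]
 [221 222 223 223 231 244 233 222 207 176 154 151 175 234 152 104  99]
 [221 221 221 220 219 245 253 253 248 220 197 170 195 215 122 103 100]
 [221 221 221 219 208 204 229 235 214 209 221 229 230 185 109 102 116]
 [221 220 219 216 197 157 151 157 153 152 160 179 198 138 104 105 205]
 [221 220 220 216 205 187 180 183 199 156 147 148 139 114 104 117 249]
 [221 220 218 215 210 204 196 205 224 157 144 164 172 163 140 197 254]
 [221 220 217 214 210 204 202 219 198 133 128 158 179 187 190 248 255]
 [222 220 217 213 211 212 221 208 150 123 125 129 139 152 171 247 255]]
```

{"op": "play_rows", "data": {"series": [{"translation":[0.015,0,0],"spin":0},{"translation":[0.03,0,0],"spin":0},{"translation":[0.035,0,0],"spin":0},{"translation":[-0.013,0.017,0],"spin":0},{"translation":[-0.025,0.032,0],"spin":0}]}}

```text
time: 23.25
tool_pos: [0.5988, 0.2886, 0.1258]
tcp_rot: [-3.119, -0.369, -0.002]
wrist_force: [-0.6, -1.0, -0.0]
width: 0.172
```

{"op": "play_rows", "data": {"series": [{"translation":[-0.025,0.032,0],"spin":0},{"translation":[-0.025,0.032,0],"spin":0},{"translation":[-0.025,0.032,0],"spin":0},{"translation":[-0.025,0.032,0.01],"spin":0},{"translation":[0,0,0.02],"spin":0}]}}

```text
time: 23.75
tool_pos: [0.5286, 0.136, 0.098]
tcp_rot: [3.12, 0.362, 0.003]
wrist_force: [0.7, -0.1, -0.7]
width: 0.174
```

{"op": "play_rows", "data": {"series": [{"translation":[0,0,0.02],"spin":0},{"translation":[0,0,0.012],"spin":0},{"translation":[0,0,0],"spin":0}]}}

```text
time: 24.05
tool_pos: [0.5274, 0.139, 0.0628]
tcp_rot: [3.12, 0.366, -0.006]
wrist_force: [-0.1, -0.8, -1.6]
width: 0.175
```

```bash
python3 go.py .53 .14 .0602 193.4; python3 - <<'E'
from ov import *
a=shot("scene","s16"); t=shot("top","t16"); g=lambda im:cv2.cvtColor(im,cv2.COLOR_BGR2GRAY).astype(int)
t0=cv2.imread("pics/t0.png");a0=cv2.imread("pics/s0.png")
print((g(t)-g(t0))[140:192:3,94:152:3]); print((g(a)-g(a0))[128:176:3,352:404:3])
E
```

```text
t 24.05 pos [0.5274 0.139  0.0628] nose 193.39 d [ 0.0027 -0.0004  0.0026] F [-0.1 -0.8 -1.6] w 0.175 tilt [-0.004 -0.001 -1.   ]
spin units -0.0
[[  10    2   -6  -13  -17  -23  -24  -24  -27  -31  -35  -31  -29  -29
   -27  -31  -31  -32  -32  -32]
 [  11    5    0   -5  -14  -22  -50 -114 -161 -165 -168 -167 -145  -73
   -31  -30  -31  -32  -34  -34]
 [   5    2   -3   -7  -15 -102 -167 -136  -99  -84  -85 -102 -145 -178
  -152  -39  -34  -33  -34  -35]
 [   4   -1   -5  -16 -139 -148  -86  -81  -82  -82  -79  -80 -102 -126
  -172 -154  -38  -37  -37  -37]
 [   0   -6  -13 -124 -139  -78  -78  -79  -81  -81  -80  -80  -79 -105
  -134 -178 -108  -26  -29  -29]
 [   2   -4  -64 -152  -73  -75  -76  -78  -81  -81  -81  -79  -79  -77
  -112 -152 -177  -35  -27  -25]
 [  -4  -11 -150  -94  -70  -73  -76  -76  -78  -81  -86 -104 -124 -129
  -112 -121 -182  -47    7    7]
 [  -5  -31 -160  -67  -68  -70  -73  -75  -79 -103 -142 -146 -147 -148
  -150 -168 -187  -82    4    3]
 [  24  -50 -144  -61  -66  -69  -69  -74  -97 -144 -147 -147 -147 -147
  -166 -188 -189  -87   -1    5]
 [  32  -
[... 1757 characters left out ...]
9    1    2
     6    5    4    5]
 [   4    3    4  -19 -121 -120 -127 -134 -152 -150 -144  -69    4    5
     4    4    3    3]
 [   3    4    6  -24 -128 -112  -67  -80 -122 -123 -107  -12    5    5
     5    4    4    4]
 [   5    4    4  -11 -121 -101  -53  -82 -125 -124 -100   -2    4    4
     4    3    5    4]
 [   5    1    2  -20 -126  -83  -52 -101 -130 -120  -63    6    7    5
     4    4    3    2]
 [   2    3    3  -36 -123  -59  -54 -124 -129 -114  -19    4    6    4
     3    5    3    4]
 [   1    3    2  -12  -56  -45  -62 -117 -118  -97   -2    5    5    3
     3    5    3    3]
 [   2    1    0  -10   23   40  -24  -70  -91  -62    1    2    3    3
     4    3    6    4]]
```

```bash
python3 - <<'E'
from ov import *
for tag in("s0","s14","s15","s16","t0","t14","t15","t16"):
    im=cv2.imread(f"pics/{tag}.png"); q=cv2.cvtColor(im,cv2.COLOR_BGR2HSV)
    k,l,s,c=cv2.connectedComponentsWithStats(((q[...,1]<70)&(q[...,2]>130)).astype(np.uint8))
    x=[(s[i].tolist()) for i in range(1,k) if s[i,4]>700 and (90<s[i,1]<330 if tag[0]=="s" else s[i,1]<340) and s[i,4]<8000]
    print(tag,x)
E
```

```text
s0 [[357, 129, 43, 45, 1478], [521, 203, 39, 42, 1287], [429, 210, 41, 38, 1132], [178, 229, 56, 42, 1861], [279, 249, 98, 42, 1501], [428, 260, 74, 83, 4488], [522, 277, 38, 65, 1815], [381, 320, 31, 30, 717]]
s14 [[357, 129, 43, 45, 1480], [521, 203, 39, 66, 1464], [429, 210, 41, 38, 1126], [178, 229, 56, 42, 1872], [278, 249, 92, 31, 1270], [428, 260, 74, 83, 4482], [522, 276, 38, 67, 1831], [380, 318, 31, 32, 726]]
s15 [[357, 129, 63, 45, 1718], [521, 203, 39, 66, 1457], [429, 210, 41, 38, 1142], [178, 229, 56, 42, 1840], [428, 260, 74, 83, 4497], [522, 276, 38, 67, 1829], [381, 320, 31, 30, 722]]
s16 [[521, 203, 39, 66, 1449], [429, 210, 41, 38, 1136], [178, 229, 56, 42, 1866], [428, 260, 74, 83, 4493], [522, 276, 38, 67, 1826], [381, 320, 31, 30, 719]]
t0 [[152, 0, 50, 31, 1064], [261, 0, 32, 27, 752], [433, 0, 127, 31, 1978], [276, 22, 50, 65, 2031], [205, 60, 37, 33, 844], [388, 79, 53, 51, 762], [97, 142, 49, 47, 1754], [312, 248, 54, 54, 2322]]
t14 [[152, 0, 51, 31, 1268], [261, 0, 33, 27, 796], [430, 0, 130, 31, 1995], [276, 22, 50, 65, 2012], [206, 60, 35, 32, 737], [388, 79, 53, 51, 765], [97, 142, 49, 48, 1841], [312, 248, 54, 54, 2327]]
t15 [[152, 0, 52, 31, 1289], [261, 0, 65, 87, 3123], [430, 0, 130, 31, 2007], [205, 60, 37, 34, 883], [388, 79, 53, 51, 770], [97, 120, 49, 70, 2164], [312, 248, 54, 54, 2303]]
t16 [[198, 0, 44, 94, 1092], [261, 0, 65, 87, 3333], [429, 0, 131, 31, 2025], [63, 57, 112, 37, 713], [388, 79, 53, 51, 774], [312, 248, 55, 54, 2345]]
```

{"op": "play_rows", "data": {"series": [{"translation":[0,0,0.001],"spin":0},{"translation":[0,0,0.001],"spin":0},{"translation":[0,0,0.001],"spin":0},{"translation":[0,0,0],"spin":0},{"translation":[0,0,0],"spin":0}], "force": 30}}

```text
time: 24.65
tool_pos: [0.5286, 0.1394, 0.062]
tcp_rot: [-3.12, -0.367, -0.0]
wrist_force: [-0.3, 0.3, -1.3]
width: 0.17
```

{"op": "play_rows", "data": {"series": [{"translation":[0,0,0],"spin":0},{"translation":[0,0,0],"spin":0},{"translation":[0,0,0],"spin":0}]}}

```text
time: 24.95
tool_pos: [0.5286, 0.1393, 0.0618]
tcp_rot: [-3.12, -0.367, -0.0]
wrist_force: [-0.1, 0.8, -1.4]
width: 0.172
```

{"op": "play_rows", "data": {"series": [{"translation":[0,0,0.001],"spin":0},{"translation":[0,0,0.001],"spin":0},{"translation":[0,0,0],"spin":0},{"translation":[0,0,0],"spin":0}]}}

```text
time: 25.35
tool_pos: [0.5287, 0.1394, 0.0601]
tcp_rot: [-3.12, -0.367, -0.0]
wrist_force: [-1.4, -0.0, 2.8]
width: 0.176
```

{"op": "play_rows", "data": {"series": [{"translation":[0,0,0],"spin":0},{"translation":[0,0,0],"spin":0},{"translation":[0,0,0],"spin":0},{"translation":[0,0,0],"spin":0},{"translation":[0,0,0],"spin":0}], "jaw": -0.3}}

```text
time: 25.85
tool_pos: [0.5285, 0.1394, 0.0597]
tcp_rot: [-3.12, -0.367, 0.0]
wrist_force: [-0.6, 0.1, 0.6]
width: 0.351
```

{"op": "play_rows", "data": {"series": [{"translation":[0,0,0],"spin":0},{"translation":[0,0,0],"spin":0},{"translation":[0,0,0],"spin":0},{"translation":[0,0,0],"spin":0},{"translation":[0,0,-0.005],"spin":0}], "jaw": 0.2}}

```text
time: 26.35
tool_pos: [0.5279, 0.1392, 0.0642]
tcp_rot: [3.12, 0.367, -0.003]
wrist_force: [-0.2, 0.3, 0.7]
width: 0.598
```

{"op": "play_rows", "data": {"series": [{"translation":[0,0,-0.01],"spin":0},{"translation":[0,0,-0.02],"spin":0},{"translation":[0,0,-0.03],"spin":0},{"translation":[0,0,-0.03],"spin":0},{"translation":[0,0,-0.03],"spin":0}]}}

```text
time: 26.85
tool_pos: [0.5287, 0.1394, 0.1869]
tcp_rot: [-3.12, -0.367, -0.002]
wrist_force: [0.4, 0.6, 0.0]
width: 0.603
```

{"op": "play_rows", "data": {"series": [{"translation":[0,0,-0.03],"spin":0},{"translation":[0,0.04,0],"spin":0},{"translation":[0,0.05,0],"spin":0},{"translation":[0,0.05,0],"spin":0},{"translation":[0,0.05,0],"spin":0}]}}

```text
time: 27.35
tool_pos: [0.5731, -0.047, 0.2164]
tcp_rot: [3.12, 0.368, 0.003]
wrist_force: [0.7, 0.0, 0.1]
width: 0.6
```

{"op": "play_rows", "data": {"series": [{"translation":[0,0.05,0],"spin":0},{"translation":[0,0.05,0],"spin":0},{"translation":[0,0.05,0],"spin":0},{"translation":[0,0.05,0],"spin":0},{"translation":[0,0.05,0],"spin":0}]}}

```text
time: 27.85
tool_pos: [0.6309, -0.2909, 0.2161]
tcp_rot: [3.12, 0.366, 0.002]
wrist_force: [0.3, 0.3, 0.0]
width: 0.601
```

{"op": "play_rows", "data": {"series": [{"translation":[0,0.05,0],"spin":0},{"translation":[0,0.05,0],"spin":0},{"translation":[0,0,0],"spin":0},{"translation":[0,0,0],"spin":0},{"translation":[0,0,0],"spin":0}]}}

```text
time: 28.35
tool_pos: [0.6537, -0.385, 0.2152]
tcp_rot: [-3.12, -0.367, -0.0]
wrist_force: [-0.1, -0.5, 0.4]
width: 0.599
```

```bash
python3 go.py .53 .14 .0602 193.4; python3 - <<'E'
from ov import *
a=shot("scene","s17"); t=shot("top","t17")
p=np.array([.53,.14]); c=proj("scene",[[*p,.06]])[0].astype(int)-[50,40]; d=proj("top",[[*p,.06]])[0].astype(int)-[40,30]
P=panel
m=np.vstack([np.hstack([P("scene",a,tuple(c),100,75,4,[]),P("top",t,(90,135),80,60,5,[(circ((.4687,.309),.045,.062),(0,0,255))])]),
 np.hstack([P("top",t,tuple(d),80,60,5,[]),P("scene",a,(265,120),140,150,4,[])])])
cv2.imwrite("pics/c17.png",m)
E
```

```text
t 28.35 pos [ 0.6537 -0.385   0.2152] nose 193.42 d [ 0.0016 -0.5393  0.1553] F [-0.1 -0.5  0.4] w 0.599 tilt [ 0.     0.001 -1.   ]
spin units 0.0
```

View pics/c17.png

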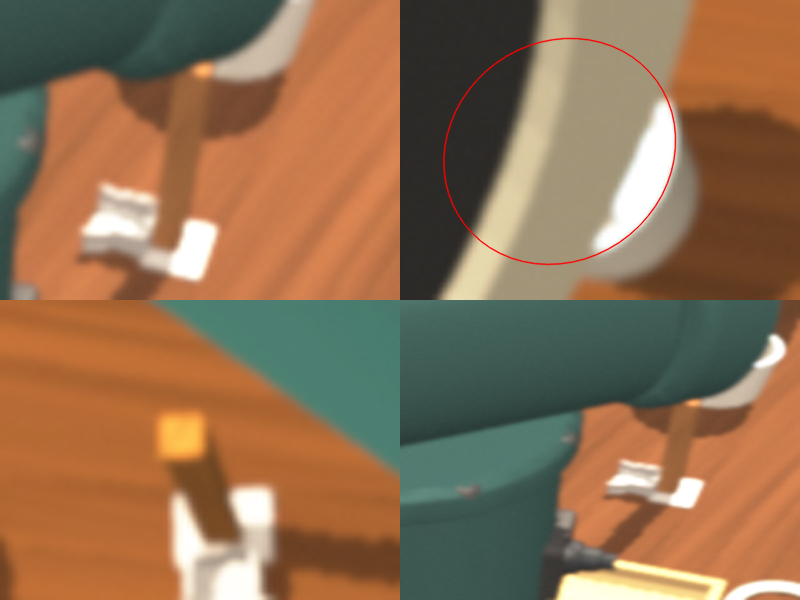

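{"op": "play_rows", "data": {"series": [{"translation":[-0.04,0.014,0],"spin":0},{"translation":[-0.043,0.014,0],"spin":0},{"translation":[-0.043,0.014,0],"spin":0},{"translation":[-0.043,0.014,0],"spin":0},{"translation":[-0.043,0.014,0],"spin":0}]}}

```text
time: 28.95
tool_pos: [0.4629, -0.5023, 0.2157]
tcp_rot: [3.119, 0.37, 0.001]
wrist_force: [0.9, -0.4, 0.2]
width: 0.598
```

{"op": "play_rows", "data": {"series": [{"translation":[-0.043,0.014,0],"spin":0},{"translation":[-0.043,0.014,0],"spin":0},{"translation":[-0.043,0.014,0],"spin":0},{"translation":[-0.043,0.014,0],"spin":0},{"translation":[-0.04,0.014,0],"spin":0}]}}

```text
time: 29.45
tool_pos: [0.273, -0.62, 0.2158]
tcp_rot: [3.119, 0.369, 0.0]
wrist_force: [0.1, -1.2, -0.5]
width: 0.602
```

{"op": "play_rows", "data": {"series": [{"translation":[0,0,0],"spin":0},{"translation":[0,0,0],"spin":0}]}}

```text
time: 29.65
tool_pos: [0.2737, -0.6199, 0.2154]
tcp_rot: [3.12, 0.365, 0.001]
wrist_force: [0.8, 0.3, -0.8]
width: 0.603
```

```bash
python3 - <<'E'
from ov import *
a=shot("scene","s18"); t=shot("top","t18"); g=lambda im:cv2.cvtColor(im,cv2.COLOR_BGR2GRAY).astype(int)
t0=cv2.imread("pics/t0.png");a0=cv2.imread("pics/s0.png")
print((g(t)-g(t0))[140:192:2,96:150:2]); print((g(a)-g(a0))[128:176:4,352:404:4]); print(bot.read_state()["tool_pos"])
for n,im,(x,y,w,h) in(("scene",a,(280,245,45,30)),("top",t,(285,175,35,35))):
    q=cv2.cvtColor(im,cv2.COLOR_BGR2HSV)[y:y+h,x:x+w]
    k,l,s,c=cv2.connectedComponentsWithStats((q[...,1]<60).astype(np.uint8))
    print(n,[(s[i,4],onz(n,*(c[i]+(x,y)),.018)[:2].round(3)) for i in range(1,k) if s[i,4]>30])
E
```

```text
[[  0   1   0   0  -1  -1   1   0  -1  -1  -1  -1   0  -1   0  -1  -1  -1
    0  -1   0   0  -1   0   0   0   0]
 [  0   1   0   0   0  -1   0  -1   1   0   0   0  -1   0   1  -1  -1   1
    0   0   0   0  -1   0   0   0   0]
 [  0  -1   0   0   0   1   1   0   0   0   0   0   0   0   0   0   0  -1
    0  -1   1   0   0  -1   0   0   0]
 [  0  -1  -1  -1   0   0   0   0   0   0   0   0  -1   0   0  -1   0   0
    0  -1   0   1  -1  -1   1   0  -1]
 [  0   0   0   0   0   0   0   0   0   0  -1  -1   0  -1   0   0   0   0
   -1   0   0   0  -1   0   1  -1   0]
 [  0   0  -1  -1   0   0   0  -1  -1   0  -1   0   0  -1  -1   0   0  -1
    0   0   0   0   0   0   1   1   0]
 [  0  -1  -1   0   0  -1   0   0  -1   0   0   0  -1   0  -1  -1   0  -1
    1  -1  -1   0  -1  -1  -1   0   0]
 [  0   0  -1   0  -1  -1  -1   0   0  -1   0   0  -1  -1   0  -1  -1  -1
    0  -1   0   0   0   0   0   0   0]
 [  1  -2   0   0   0  -1  -1   0  -1   0  -2   0   0  -1   0  -1   0   0
    0   0   1   0   0   0  -1   0  -1]
 [  0  -1  -1  -1  -1   0   0   0  -1   1  -1  -1   0  -1   0   0   0   0
   -1   0
[... 1817 characters left out ...]
  0   0   0  -1   1]]
[[ 0  0 -1 -2  0  1  1 -2  0 -1  0 -1  0]
 [ 1  2  0  0  0  1  0  0  0  1 -1 -1  0]
 [ 1  0  0  0  0 -1  0  1 -1  0  0  0  0]
 [ 1  1  0  2  0  1  1  0  0  0  0  0 -3]
 [ 0  0  0  1  0  1  1  0  0  0  1  0  0]
 [ 0  0 -1  0  1  1  1 -1  0 -1  0  0  1]
 [ 0  3  0  0  0  0  1  0  0  0  1 -1  0]
 [ 0 -1 -1  1  0 -1  0  0  2  0  0  0  0]
 [ 0  1 -1  0  1  0  2  1  1  1  0  0  1]
 [ 2  2  0  0  0  1  0  1  0  3  1  2 -1]
 [-1 -1  6 36 31  0  0  0  1  1 -1  0  0]
 [ 2  0 13 57 41 -1  0  1  0  2  0  0 -1]]
[ 0.27508392 -0.61931706  0.21521486]
scene [(np.int32(81), array([ 0.467, -0.043])), (np.int32(442), array([ 0.51 , -0.048]))]
top [(np.int32(43), array([ 0.467, -0.044]))]
```

```bash
python3 - <<'E'
from ov import *
print("handle top",proj("scene",[[.53,.14,.12],[.53,.14,0]]),proj("top",[[.53,.14,.12]]))
for z in(.013,.02): print("diff blob in top",z,onz("top",130.5,180,z))
for n in("st"):
    A=cv2.imread(f"pics/{n}0.png");B=cv2.imread(f"pics/{n}18.png")
    d=(cv2.absdiff(A,B).max(2)>18).astype(np.uint8)
    k,l,s,c=cv2.connectedComponentsWithStats(d,connectivity=8)
    print(n,[s[i].tolist() for i in range(1,k) if s[i,4]>6])
t=cv2.imread("pics/t18.png"); print(t[174:190:2,122:140:2].tolist())
E
```

```text
handle top [[371.91498788 170.06476219]
 [364.22842163 216.21399795]] [[210.08289979 136.803341  ]]
diff blob in top 0.013 [0.45277959 0.30387132 0.013     ]
diff blob in top 0.02 [0.45123646 0.30098656 0.02      ]
s [[178, 26, 20, 20, 96], [136, 32, 7, 14, 23], [194, 38, 7, 4, 20], [138, 43, 4, 7, 13], [183, 42, 14, 61, 273], [199, 43, 3, 3, 7], [172, 46, 4, 3, 7], [156, 100, 39, 7, 103], [359, 166, 12, 21, 168], [334, 187, 38, 62, 1081], [163, 201, 6, 3, 12], [281, 249, 11, 17, 92], [288, 250, 10, 16, 86], [299, 253, 14, 18, 179], [119, 257, 5, 3, 10], [201, 296, 58, 103, 2177], [71, 303, 3, 4, 7], [50, 325, 4, 3, 7], [41, 334, 5, 4, 10], [26, 349, 6, 5, 13], [17, 359, 5, 5, 13], [2, 370, 9, 10, 26]]
t [[205, 140, 64, 47, 1246], [127, 177, 7, 6, 19], [298, 182, 14, 12, 137], [416, 185, 11, 10, 97], [387, 192, 64, 35, 1045], [299, 196, 15, 11, 106], [192, 351, 47, 24, 259], [367, 353, 4, 6, 16], [241, 356, 15, 54, 222], [279, 359, 10, 43, 83], [553, 359, 7, 3, 12], [490, 361, 62, 3, 117], [137, 363, 40, 57, 356], [482, 362, 5, 2, 7], [160, 376, 45, 44, 418], [214, 377, 10, 5, 29], [
[... 671 characters left out ...]
7, 241, 247], [223, 232, 236], [241, 243, 239], [223, 227, 222], [134, 148, 152]], [[186, 215, 228], [187, 215, 229], [204, 224, 235], [243, 250, 252], [249, 252, 252], [245, 247, 245], [206, 214, 210], [123, 137, 144], [102, 118, 128]], [[221, 234, 238], [233, 241, 242], [242, 246, 245], [248, 249, 248], [230, 234, 230], [167, 177, 177], [115, 130, 139], [104, 120, 130], [103, 119, 129]], [[239, 242, 239], [234, 236, 232], [205, 213, 210], [165, 174, 175], [121, 135, 143], [105, 122, 132], [104, 120, 131], [103, 120, 130], [102, 119, 129]], [[128, 142, 154], [116, 130, 141], [106, 122, 133], [103, 120, 131], [103, 119, 130], [103, 119, 130], [102, 119, 129], [98, 114, 126], [88, 104, 117]]]
```

```bash
python3 -c "
from workcell import bot
print(bot.finish_job())"
```

```text
the job is handed in; nothing more can be done
None
```

I scooped one ball out of the trough and put it in the white cup. The scoop now stands upright on the bare bench, released, and I handed the job in at about 30 s.

- **How the ball was tipped:** The moves only turn the tool about its vertical axis, so the scoop could not be tilted over the cup. Instead I stopped it sharply with the nose over the mouth, and the ball rolled out.
- **What went wrong on the way:** When I drew the scoop back in the trough, it pivoted about 12° nose-up in the grip. I tried to level it against the bench, which did not work. It settled level when I released it.
- **Cup and ball:** In the last pictures the cup's pixels match the first ones in both views, so it has not moved. The only change inside it is a small bright spot near its near wall, which I take to be the ball, mostly hidden by the wall. I did not see it fully.
- **Trough and bench:** One ball remains in the trough, and nothing new appears anywhere else on the bench.
- **Scoop and arm:** The last viewed picture shows the scoop empty and upright. The arm is well clear, and the wrist force readings never came near the limit.

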